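Lock the decorating wheel for painting

ROBOT

A 6-joint arm with a two-finger parallel gripper is mounted at the origin on the work surface. World frame = base frame: x ahead of the robot, y to its left, z up, the work surface at z = 0. Lengths are in m, angles in rad, forces in N, time in s.
With the tool pointing down it reaches from about 0.35 to 0.975 m from the base axis. Payload 4.9 kg.
Tool frame: the origin (TCP) lies midway between the tips of the shut fingers; the grasp point (between the pads) lies 19 mm behind it; z points along the fingers, y is the direction in which the jaws open and shut (so a half turn about z gives the same grasp; the last joint's range is limited). The gripper opens to 85 mm and grips with 20 to 120 N. Pads are 22 mm wide; open, the fingers measure 114 mm over their backs; the gripper's body (76 mm by 85 mm) begins 54 mm behind the grasp point. The pads swing forward as they close: fully open they stand 13 mm farther back than shut.
Start: joints at [-1.231, 0.053, 1.613, -0, 1.476, -0.119], TCP at [0.277, -0.56, 0.231] pointing down, gripper open.
Joint ranges: [-3.01, 3.01], [-1.01, 2.22], [0.06, 2.58], [-1.02, 4.17], [0.09, 2.62], [-3.14, 3.14]. Speed limits (rad/s): [2.57, 2.57, 3.14, 3.14, 3.14, 3.14].

INTERFACE

Orientations are given as a rotation vector (axis times angle).
In Python, from station import ctrl gives the robot as it stands.
- The arm moves only by the tool apply_moves, never from a script. Its argument "rows" is a list of rows, each a list of 6 numbers: the shift along the tool's x, y, z in cm, then the turn, a rotation vector about the tool's x, y, z in units of 5 degrees (1.0 is 5 degrees). In form: [[x, y, z, rx, ry, rz], ...]. A call has 1 to 20 rows; each row is the pose to reach, as a shift and turn from the pose measured when the call began, along the tool's axes at that moment; what a row does not reach only later rows make up. A row lasts 1/10 s, in which the tool goes at most 50 mm and 8.59 degrees, less where a joint would pass 70% of its speed; a pose out of reach is approached as far as the arm can. A call with a gripper value outside its range is refused whole. "grip" is the closure, from 0 (fully open) to 1 (shut), set as the call begins (left out, the last holds). The fingers move at their own pace and stop on an object; "squeeze" is the grip in N (left out, the last holds). Time passes only in rows, so rows that repeat a pose let the fingers close. It gives the time, the measured TCP pose, the force and the opening at its end, in the units of the state.
- ctrl.get_obs(): the state, without advancing time (a new reading comes with each control period).
- ctrl.get_image(name): name is "side" or "top" or "wrist"; returns a dict with "color" (480x640x3 uint8, blue, green, red), "mtx" (3x3 intrinsics, pixels), "rvec" (rotation vector, rad) and "tvec" (3), from world to camera coordinates, as OpenCV has them. Camera axes: x right, y down, z forward; pixel columns grow to the right and rows downward; lengths in m; the calibration is good to about 2 mm. A picture is of the moment at which its call begins. There is no depth.
- ctrl.finish_job(): hands the job in, once; it reports no verdict.
The state is a dict: "t": time; "q": joint angles; "dq": joint speeds; "effort": joint torques, N m; "tool_pos": TCP position; "tool_rot": TCP orientation; "contact_force": force on the tool from outside, world axes, zero at the start; "wrist_torque": the same for the moment, N m; "opening": finger opening in m.
Only numpy, scipy, OpenCV 4.12 (cv2) and the standard library are available. Lean on these libraries where they do the work, as an engineer would, in place of code of your own. Each camera call takes 0.05 s, during which the arm holds its last target.

TASK

Lock the decorating wheel so that the dish on it can be painted: push the upright peg round until the slot in the steel disc faces the locking bar, then push the bar by its thumb plate fully home into the slot. Fingertip pushes are enough, nothing needs to be gripped or lifted; the dish must stay in the middle of the wheel, and the domed lid, the cup and the jar must stay where they stand.

Things in the scene. Friction and masses are not known exactly. Their poses are not given: they have to be found in the camera images.
- wheel: the bench decorating wheel, a dark cast-iron base of 176 mm diameter fixed to the bench; origin on the bench under the wheel's upright turning axis, z up. On its -y side a guide (50 mm wide, 122 to 165 mm from the axis, top at height 87 mm) carries the locking bar, which slides along y
- disc (a joint): turn (rad, + anticlockwise from above) of the steel disc and all it carries: 0 and any whole turn (6.283) mean that its slot faces the locking bar exactly. No stop; it turns freely either way and stays where it is left (friction 0.12 N m). The disc is 220 mm in diameter, 12 mm thick, top at height 80 mm, with one slot in its rim
- slot (a point): middle of the slot's mouth on the disc's rim, 110 mm from the axis, height 80 mm; -y points outwards. The slot is radial, 34 mm deep, 20 mm wide, opening to 36 mm at the rim by a tapered mouth: the bar leads itself in and centres the disc if this point is within about 8 mm of the bar's line, else the rim stops the bar
- peg_top (a point): centre of the top of the upright steel peg used to turn the disc: 16 mm diameter, standing 42 mm above the disc (height 80 to 122 mm), 85 mm from the axis, exactly opposite the slot
- head (a point): centre of the top of the aluminium wheel head on the disc, 104 mm in diameter, top at height 92 mm; the dish stands here. On the wheel's axis
- bar (a joint): how far the locking bar has been pushed towards the wheel's axis (m): about 0 drawn back, 0.034 fully home against its stop. Friction about 4 N; it stays where it is left. A flat steel bar 16 mm wide and 10 mm thick, mid-height 74 mm, with a nose tapered to 6 mm
- bar_tip (a point): top of the nose of the locking bar; at joint 0 it is 116 mm from the wheel's axis, 6 mm short of the disc's rim; its y axis points to the wheel's axis, along the push
- thumb (a point): middle of the outer face of the thumb plate that stands up at the outer end of the bar: 32 mm wide, 6 mm thick, heights 69 to 112 mm; this point is at height 95 mm and, at joint 0, 205 mm from the wheel's axis; nothing stands behind it. Its y axis is the direction to push
- dish: small white porcelain dish, 94 mm in diameter, 18 mm high, standing loose on the wheel head; origin at the centre of its underside
- dome: white domed porcelain lid with a blue rim and a red knob, 150 mm in diameter, 91 mm high, standing loose on the bench; origin at the centre of its underside
- jar: amber glass colour jar with a white cap, 52 mm in diameter, 62 mm high, loose on the bench; origin at the centre of its underside
- cup: white porcelain cup, 72 mm in diameter, 55 mm high, loose on the bench; origin at the centre of its underside
Things that resemble listed ones, but are neither listed nor needed, are in the scene too. Of the things that look like the dish, the middle-sized one is meant.

How it is judged:
By the outcome, as a careful person would: the job done as asked, in the order asked, and still so for the second after the job is handed in, with the robot touching nothing.
It also fails if it takes over 58 s, if anything falls off the work surface, if the arm or the gripper's body presses on something with over 40 N, if the wrist force passes 120 N, or if a joint passes its speed limit or range.

## Working session

There is one attempt and no reset: what is moved stays moved. The work goes in short steps, Python scripts to look and compute and a tool call to move; the robot and the scene stay as the last step left them, time stands still between calls to the robot, and variables do not carry over. Pictures are saved under pics/ and viewed, and the job is handed in when it is done.

Besides the shell and the picture viewer there is one more tool, called after "Request:" as a command line: name --pt "numbers of a row" for each row, then --argument value for the rest. apply_moves: Moves the arm, as the interface text tells. Its arguments: {"type":"object","properties":{"rows":{"type":"array","items":{"type":"array","items":{"type":"number"}}},"grip":{"type":"number"},"squeeze":{"type":"number"}},"required":["rows"]}

```bash
mkdir -p pics; python3 - <<'E'
from station import ctrl
import cv2
for n in ("side","top","wrist"):
    im=ctrl.get_image(n); cv2.imwrite(f"pics/{n}0.png",im["color"]); print(n,im["mtx"].tolist(),im["rvec"],im["tvec"])
print(ctrl.get_obs())
E
```

```text
side [[592.64085499248, 0.0, 329.0598804428162], [0.0, 592.64085499248, 235.6545484760131], [0.0, 0.0, 1.0]] [ 0.63405823 -2.71231891  1.06965661] [0.54824231 0.18752778 1.07053771]
top [[454.76966283161414, 0.0, 318.27918177509304], [0.0, 454.76966283161414, 244.08791621025617], [0.0, 0.0, 1.0]] [ 2.15294423 -2.17766216  0.07965494] [0.10982514 0.59364278 0.83127793]
wrist [[349.87558728467445, 0.0, 321.9197805426524], [0.0, 349.87558728467445, 244.35776084464487], [0.0, 0.0, 1.0]] [-2.4289063   1.50886262  0.24710332] [-0.62435842 -0.04108566  0.38061185]
{'t': 0.15, 'q': array([-1.23101504e+00,  5.32368805e-02,  1.61398907e+00, -1.76493234e-05,
        1.47599423e+00, -1.18987213e-01]), 'dq': array([ 1.75341598e-03, -2.99470050e-03, -4.90047469e-03,  7.91203364e-05,
       -2.01923321e-03, -1.07574321e-03]), 'effort': array([ 1.35095619e-03, -3.94241202e+01, -3.70723200e+01, -4.76301545e-05,
        4.62433789e-03,  1.70307680e-05]), 'tool_pos': array([ 0.27661637, -0.55990745,  0.23031954]), 'tool_rot': array([-3.05772965e+00, -7.13964077e-01,  3.08928139e-04]), 'contact_force': array([-0.02007736, -0.54490961,  0.77154519]), 'wrist_torque': array([-0.02623015,  0.0267406 , -0.04180234]), 'opening': 0.08553836462915367}
```

View pics/top0.png

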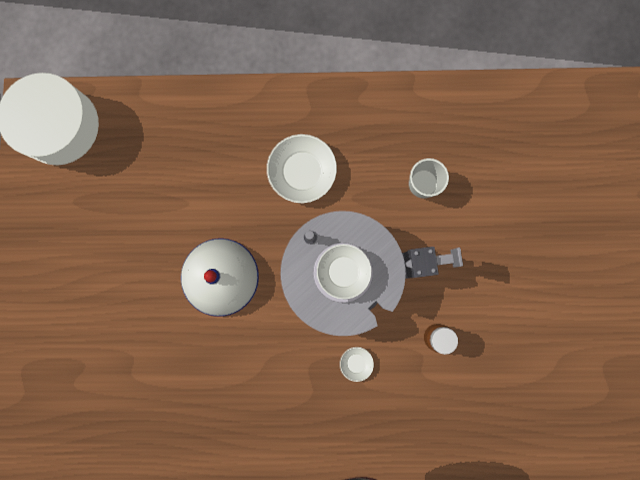

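View pics/side0.png

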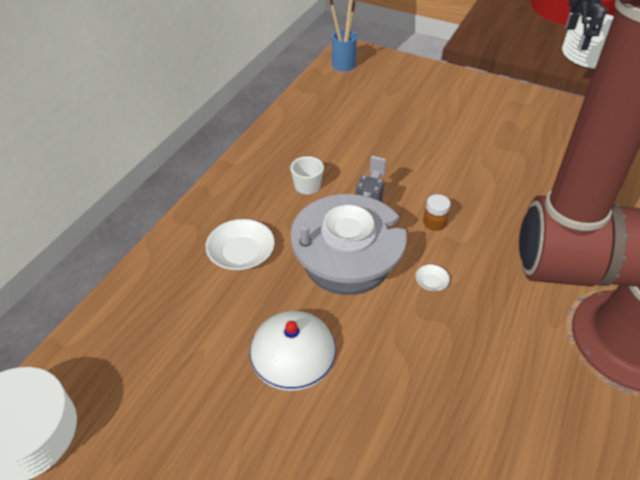

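View pics/wrist0.png

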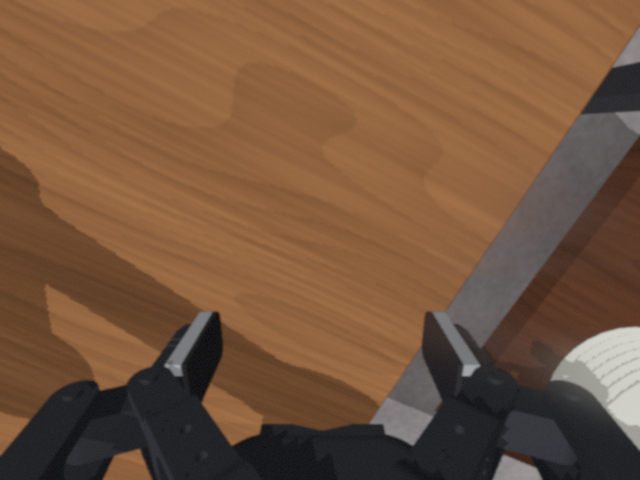

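The top view shows the wheel at about (343,273), the peg at (310,237), the slot at (386,312), the bar and thumb plate on the right at about (460,257), the dome at (219,277), the cup at (429,178) and the jar at (444,340). Three things look like the dish: (302,169) is large, (343,273) on the wheel head is middle-sized, and (357,364) is small. The one on the head is meant. I'll confirm it in an enlarged crop.

```bash
cat > h.py <<'E'
import numpy as np, cv2
from station import ctrl
def cam(n):
    im=ctrl.get_image(n); R=cv2.Rodrigues(im["rvec"])[0]; return im,R
def ray(im,R,px,z):
    d=R.T@np.linalg.inv(im["mtx"])@np.array([px[0],px[1],1.]); c=-R.T@np.asarray(im["tvec"]).ravel()
    return c+d*(z-c[2])/d[2]
def proj(im,P):
    return cv2.projectPoints(np.array(P,float).reshape(-1,3),im["rvec"],im["tvec"],im["mtx"],None)[0].reshape(-1,2)
E
python3 - <<'E'
import cv2
a=cv2.imread("pics/top0.png")
cv2.imwrite("pics/topc.png",cv2.resize(a[195:345,270:470],None,fx=4,fy=4,interpolation=cv2.INTER_CUBIC))
from h import *
im,R=cam("top"); print(-R.T@im["tvec"].ravel())
for nm,p,z in [("wheel",(343.5,273),.08),("peg",(310,236.5),.122),("slot",(385,311),.08),("thumb",(462,257),.112),("dome",(219,277),0.03),("cup",(429,177),.055),("jar",(444.5,340),.062),("small",(357,364),.02),("big",(302,169),.02),("head",(343.5,272),.11)]:
    print(nm,ray(im,R,p,z).round(4))
E
```

```text
[0.51567816 0.08751187 0.88425902]
wheel [0.5383 0.0581 0.08  ]
peg [0.5992 0.1152 0.122 ]
slot [ 0.4712 -0.0133  0.08  ]
thumb [ 0.5622 -0.1413  0.112 ]
dome [0.5348 0.2905 0.03  ]
cup [ 0.7144 -0.1034  0.055 ]
jar [ 0.4183 -0.1195  0.062 ]
small [0.3707 0.0335 0.02  ]
big [0.7423 0.1332 0.02  ]
head [0.5392 0.0592 0.11  ]
```

View pics/topc.png

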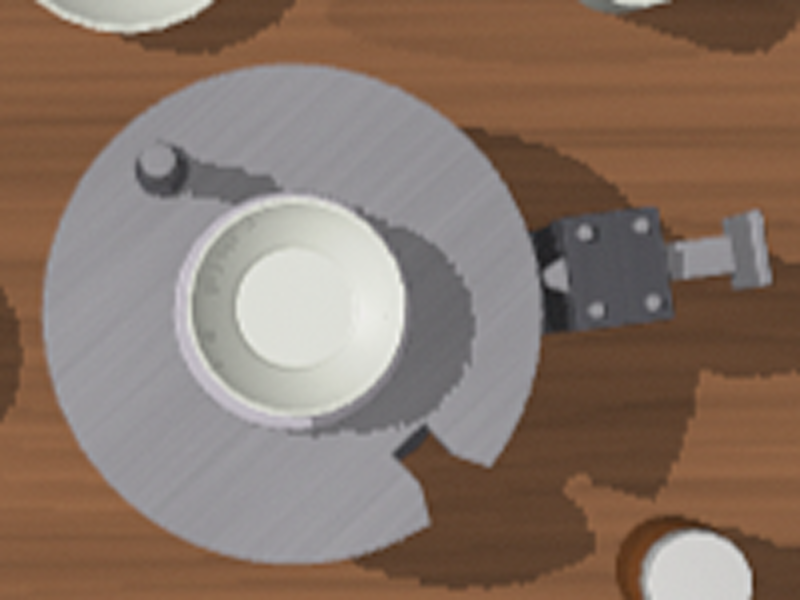

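```bash
python3 - <<'E'
from h import *
im,R=cam("top")
f=lambda x,y,z: ray(im,R,(270+(x+.5)/4-.5,195+(y+.5)/4-.5),z)
c=f(292.5,314.5,.08); 
pts={"L":f(43,314,.08),"R":f(542,310,.08),"c1":f(490,467,.08),"c2":f(430,525,.08),"peg":f(160,160,.122),"nose":f(548,275,.079),
"g1":f(585,231,.087),"g2":f(641,225,.087),"g3":f(596,310,.087),"g4":f(653,302,.087),"th1":f(758,212,.112),"th2":f(770,285,.112),"barmid":f(705,257,.079),"ga":f(657,208,.087),"gb":f(672,316,.087)}
print("c",c)
for k,p in pts.items():
    d=p-c; print(k,p.round(4),"r",np.hypot(*d[:2]).round(4),"ang",np.degrees(np.arctan2(d[1],d[0])).round(2))
E
python3 - <<'E'
import cv2
a=cv2.imread("pics/side0.png")
cv2.imwrite("pics/sidec.png",cv2.resize(a[145:295,270:470],None,fx=4,fy=4,interpolation=cv2.INTER_CUBIC))
E
```

```text
c [0.53789201 0.0594762  0.08      ]
L [0.5393 0.1697 0.08  ] r 0.1102 ang 89.25
R [ 0.5387 -0.0502  0.08  ] r 0.1097 ang -89.6
c1 [ 0.4705 -0.0257  0.08  ] r 0.1086 ang -128.38
c2 [0.4457 0.001  0.08  ] r 0.1092 ang -147.64
peg [0.6024 0.1158 0.122 ] r 0.0856 ang 41.11
nose [ 0.5541 -0.0535  0.079 ] r 0.1141 ang -81.85
g1 [ 0.5728 -0.0688  0.087 ] r 0.1329 ang -74.79
g2 [ 0.5751 -0.0932  0.087 ] r 0.1572 ang -76.31
g3 [ 0.5382 -0.0725  0.087 ] r 0.132 ang -89.87
g4 [ 0.5414 -0.0973  0.087 ] r 0.1568 ang -88.72
th1 [ 0.5782 -0.1371  0.112 ] r 0.2006 ang -78.42
th2 [ 0.5472 -0.1409  0.112 ] r 0.2006 ang -87.34
barmid [ 0.5612 -0.1227  0.079 ] r 0.1836 ang -82.7
ga [ 0.5825 -0.1005  0.087 ] r 0.166 ang -74.42
gb [ 0.5352 -0.1054  0.087 ] r 0.1649 ang -90.93
```

View pics/sidec.png

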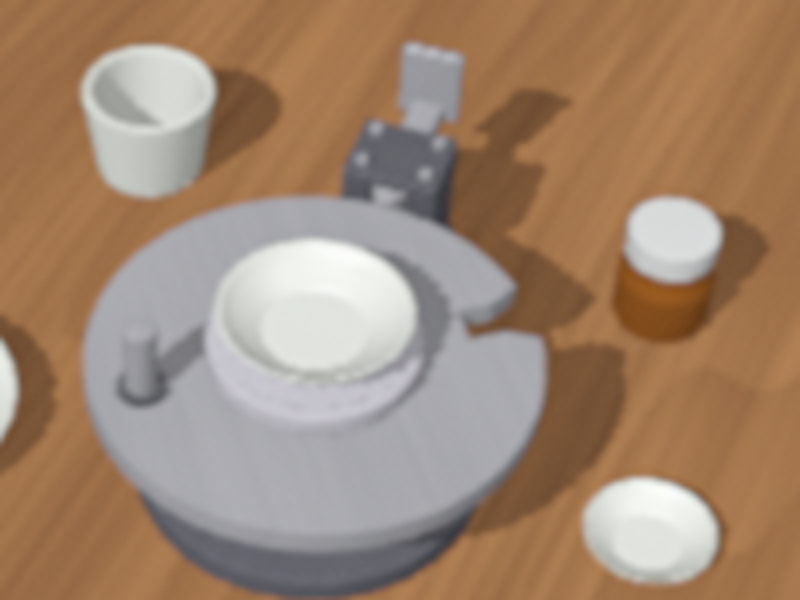

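Everything fits the given sizes: the rim measures r=109.5–110 mm and the peg r=85.6 mm. The side crop confirms the middle dish on the head, the peg at about (140,360) and the slot at about (500,315). The bar line is at about -82.5° and the slot at about -138.5°, so the disc must turn about +56° (anticlockwise), taking the peg from 41° to 97.5°. Next I'll work out the approach.

```bash
cat >> h.py <<'E'
from scipy.spatial.transform import Rotation as Ro
C=np.array([.5379,.0595])
def row(target,yawdeg):
    o=ctrl.get_obs(); Rt=Ro.from_rotvec(o["tool_rot"])
    d=Rt.inv().apply(np.array(target)-o["tool_pos"])*100
    y=np.radians(yawdeg); Rd=Ro.from_matrix(np.array([[np.cos(y),np.sin(y),0],[np.sin(y),-np.cos(y),0],[0,0,-1]]))
    r=(Rt.inv()*Rd).as_rotvec(degrees=True)/5
    return np.r_[d,r].round(2)
def pegpose(ang,back,z):  # tool behind the peg at peg angle ang
    a=np.radians(ang); e=np.array([np.cos(a),np.sin(a)]); t=np.array([-e[1],e[0]])
    p=C+.085*e-back*t
    return row([*p,z],ang+90)
E
python3 - <<'E'
from h import *
print(pegpose(41.2,.031,.2))
E
```

```text
[ 5.987e+01 -4.317e+01  3.120e+00 -1.000e-02 -1.000e-02 -2.098e+01]
```

Request:
apply_moves --grip 1 --pt "2 -1.5 0 0 0 -0.7" --pt "5 -3.6 0 0 0 -1.8" --pt "8.5 -6 0 0 0 -3" --pt "12 -8.6 0 0 0 -4.2" --pt "15.5 -11.2 0 0 0 -5.5" --pt "19 -13.7 0 0 0 -6.7" --pt "22.5 -16.2 0 0 0 -8" --pt "26 -18.7 0 0 0 -9.1" --pt "29.5 -21.3 0 0 0 -10.4" --pt "33 -23.8 0 0 0 -11.6" --pt "36.5 -26.3 0 0 0 -12.8" --pt "40 -28.8 0 0 0 -14" --pt "43.5 -31.4 0 0 0 -15.3" --pt "47 -33.9 0 0 0 -16.5" --pt "50.5 -36.4 1 0 0 -17.7" --pt "54 -39 2 0 0 -19" --pt "57 -41.2 3 0 0 -20" --pt "59 -42.6 3.1 0 0 -20.7" --pt "59.87 -43.17 3.1 0 0 -21" --pt "59.87 -43.17 3.1 0 0 -21"

```text
t: 2.25
tool_pos: [0.6225, 0.0928, 0.2002]
tool_rot: [-1.294, -2.862, -0.001]
contact_force: [-0.2, 0.0, 0.2]
opening: 0.0001
```

```bash
python3 - <<'E'
from h import *
o=ctrl.get_obs(); print(o["t"],o["tool_pos"],o["q"].round(2),o["opening"],o["contact_force"])
print(pegpose(41.2,.031,.097))
im,R=cam("wrist"); cv2.imwrite("pics/w1.png",im["color"])
im,R=cam("top"); cv2.imwrite("pics/t1.png",im["color"])
E
```

```text
2.25 [0.62254276 0.09281092 0.20016312] [ 0.03  0.08  1.63  0.    1.43 -0.69] 0.00010546217440088908 [-0.18761354  0.04475332  0.24395295]
[-4.000e-02 -6.000e-02  1.032e+01  0.000e+00 -1.000e-02  3.000e-02]
```

View pics/w1.png

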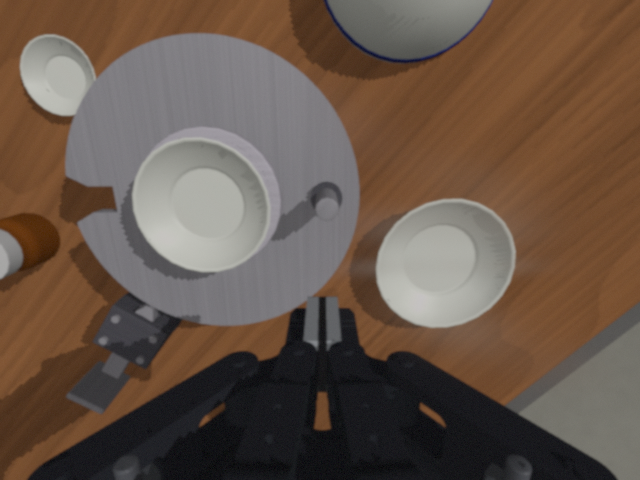

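View pics/t1.png

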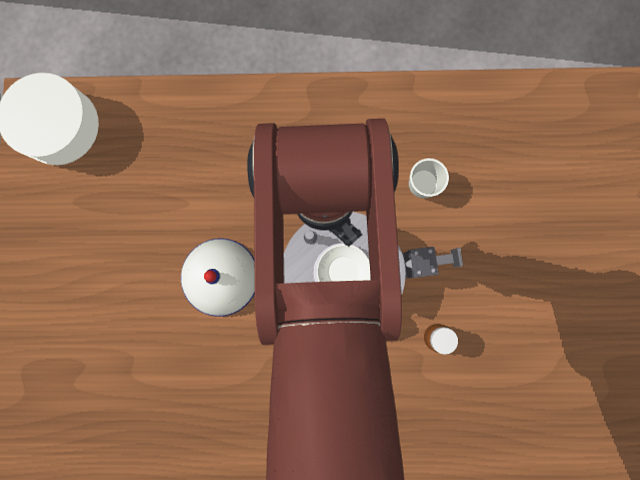

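The peg at (325,205) in the wrist view is straight ahead of the fingers, with nothing below them. Descending.

Request:
apply_moves --pt "0 0 1.5 0 0 0" --pt "0 0 4 0 0 0" --pt "0 0 7 0 0 0" --pt "0 0 9.3 0 0 0" --pt "0 0 10.3 0 0 0" --pt "0 0 10.3 0 0 0"

```text
t: 2.95
tool_pos: [0.6204, 0.0905, 0.095]
tool_rot: [-1.298, -2.857, 0.003]
contact_force: [-0.4, -0.0, -0.0]
opening: 0.0
```

```bash
python3 - <<'E'
from h import *
o=ctrl.get_obs(); print(o["t"],o["tool_pos"],o["contact_force"])
for a in range(41,97,3): print(a,pegpose(a,.019,.097)[[0,1,2,5]])
im,R=cam("wrist"); cv2.imwrite("pics/w2.png",im["color"])
E
```

```text
2.95 [0.62042017 0.09047919 0.09504139] [-3.71261007e-01 -3.52750563e-02 -8.90048303e-05]
41 [ 1.18  0.24 -0.19  0.03]
44 [ 1.62  0.33 -0.19 -0.57]
47 [ 2.07  0.4  -0.19 -1.17]
50 [ 2.53  0.44 -0.19 -1.77]
53 [ 2.98  0.46 -0.19 -2.37]
56 [ 3.44  0.45 -0.19 -2.97]
59 [ 3.9   0.42 -0.19 -3.57]
62 [ 4.35  0.37 -0.18 -4.17]
65 [ 4.8   0.29 -0.18 -4.77]
68 [ 5.24  0.19 -0.18 -5.37]
71 [ 5.68  0.06 -0.18 -5.97]
74 [ 6.11 -0.08 -0.18 -6.57]
77 [ 6.54 -0.25 -0.18 -7.17]
80 [ 6.95 -0.44 -0.17 -7.77]
83 [ 7.35 -0.66 -0.17 -8.37]
86 [ 7.75 -0.89 -0.17 -8.97]
89 [ 8.12 -1.14 -0.17 -9.57]
92 [  8.49  -1.42  -0.17 -10.17]
95 [  8.84  -1.71  -0.16 -10.77]
```

View pics/w2.png

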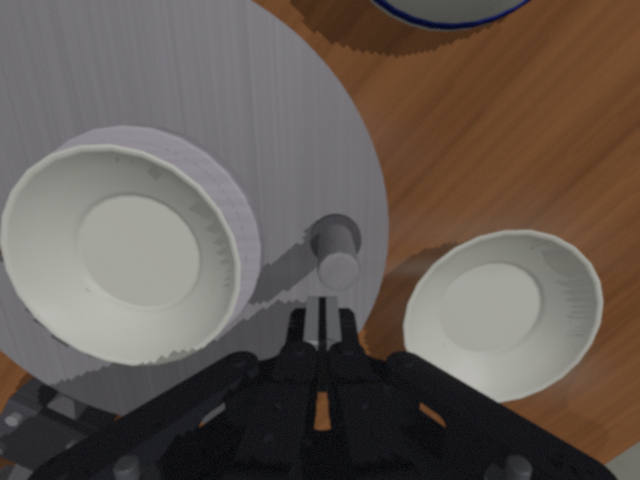

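Request:
apply_moves --pt "0.4 0.1 -0.2 0 0 0" --pt "0.8 0.2 -0.2 0 0 0" --pt "1.2 0.24 -0.2 0 0 0" --pt "1.4 0.28 -0.2 0 0 -0.3" --pt "1.6 0.33 -0.2 0 0 -0.6" --pt "1.85 0.37 -0.2 0 0 -0.9" --pt "2.1 0.4 -0.2 0 0 -1.2" --pt "2.5 0.44 -0.2 0 0 -1.8" --pt "3 0.46 -0.2 0 0 -2.4" --pt "3.45 0.45 -0.2 0 0 -3" --pt "3.9 0.42 -0.2 0 0 -3.6" --pt "4.35 0.37 -0.2 0 0 -4.2" --pt "4.8 0.29 -0.2 0 0 -4.8" --pt "5.25 0.19 -0.2 0 0 -5.4" --pt "5.7 0.06 -0.2 0 0 -6" --pt "6.1 -0.08 -0.2 0 0 -6.6" --pt "6.35 -0.17 -0.2 0 0 -6.9" --pt "6.55 -0.25 -0.2 0 0 -7.2" --pt "6.55 -0.25 -0.2 0 0 -7.2"

```text
t: 4.9
tool_pos: [0.5762, 0.1386, 0.0988]
tool_rot: [-0.35, -3.12, -0.0]
contact_force: [-0.2, -0.6, -0.3]
opening: -0.0003
```

```bash
python3 - <<'E'
from h import *
o=ctrl.get_obs(); print(o["t"],o["tool_pos"],o["contact_force"])
for a in list(range(77,96,3))+[96,97,98]: print(a,pegpose(a,.019,.097)[[0,1,2,5]])
im,R=cam("wrist"); cv2.imwrite("pics/w3.png",im["color"])
im,R=cam("side"); cv2.imwrite("pics/s3.png",im["color"])
im,R=cam("top"); cv2.imwrite("pics/t3.png",im["color"])
E
```

```text
4.9 [0.57618055 0.13855613 0.09878046] [-0.22144593 -0.55334897 -0.31101546]
77 [ 0.05 -0.06  0.18  0.04]
80 [ 0.5   0.03  0.18 -0.56]
83 [ 0.95  0.09  0.18 -1.16]
86 [ 1.4   0.13  0.18 -1.76]
89 [ 1.86  0.15  0.18 -2.36]
92 [ 2.32  0.15  0.18 -2.96]
95 [ 2.77  0.12  0.18 -3.56]
96 [ 2.92  0.1   0.18 -3.76]
97 [ 3.07  0.08  0.19 -3.96]
98 [ 3.22  0.06  0.19 -4.16]
```

View pics/w3.png

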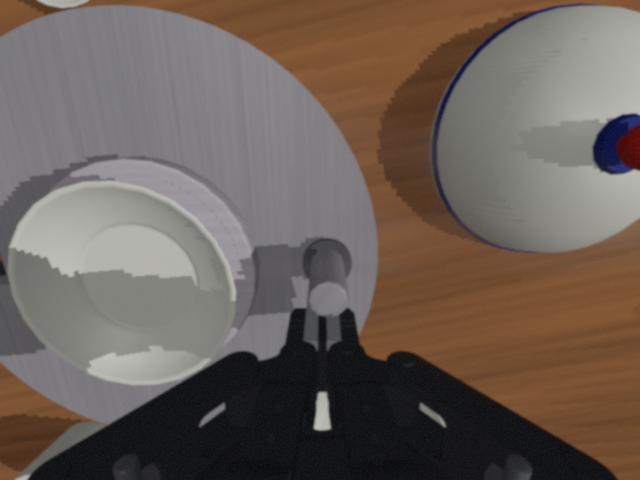

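View pics/t3.png

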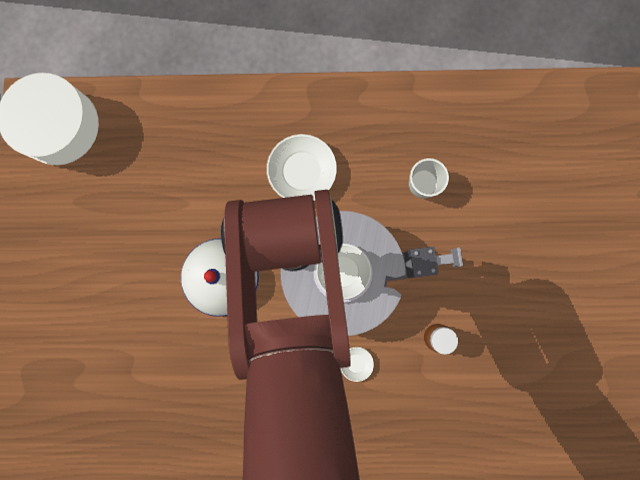

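View pics/s3.png

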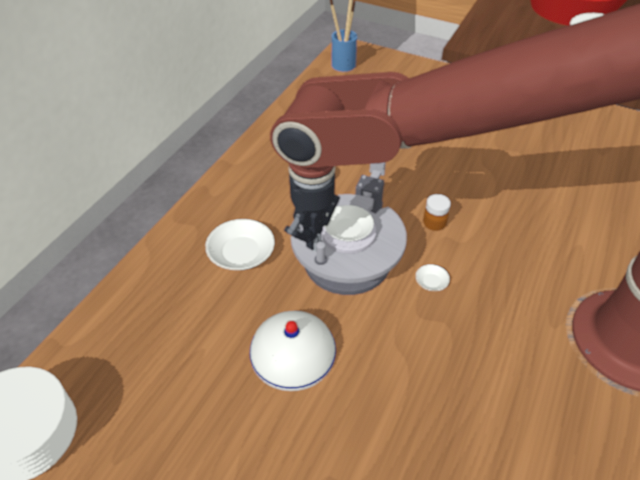

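The wheel is following and the dish is still centred. The slot now shows at about (395,293) in the top view. Continuing, and stopping slightly short.

Request:
apply_moves --pt "0.2 0 0.1 0 0 -0.2" --pt "0.5 0.03 0.15 0 0 -0.55" --pt "0.8 0.07 0.15 0 0 -0.95" --pt "1.1 0.1 0.15 0 0 -1.35" --pt "1.4 0.13 0.15 0 0 -1.75" --pt "1.7 0.14 0.15 0 0 -2.15" --pt "2 0.15 0.15 0 0 -2.55" --pt "2.3 0.15 0.15 0 0 -2.95" --pt "2.5 0.14 0.15 0 0 -3.2" --pt "2.65 0.13 0.15 0 0 -3.4" --pt "2.75 0.12 0.15 0 0 -3.5" --pt "2.75 0.12 0.15 0 0 -3.5" --pt "2.75 0.12 0.15 0 0 -3.5"

```text
t: 6.35
tool_pos: [0.5494, 0.1457, 0.097]
tool_rot: [0.127, -3.136, -0.001]
contact_force: [0.5, 0.6, 0.2]
opening: -0.0002
```

```bash
python3 - <<'E'
from h import *
o=ctrl.get_obs(); print(o["t"],o["tool_pos"],o["contact_force"])
for a in [95,96,97,98,99]: print(a,pegpose(a,.019,.097)[[0,1,2,5]])
im,R=cam("top"); a=im["color"]; cv2.imwrite("pics/t4c.png",cv2.resize(a[195:345,320:470],None,fx=4,fy=4,interpolation=cv2.INTER_CUBIC))
im,R=cam("wrist"); cv2.imwrite("pics/w4.png",im["color"])
E
```

```text
6.35 [0.54935632 0.14573116 0.09696779] [0.49118824 0.58179817 0.18001015]
95 [-0.01  0.01 -0.   -0.07]
96 [ 0.14  0.04 -0.   -0.27]
97 [ 0.29  0.07 -0.   -0.47]
98 [ 0.44  0.09 -0.   -0.67]
99 [ 0.59  0.12 -0.   -0.87]
```

View pics/t4c.png

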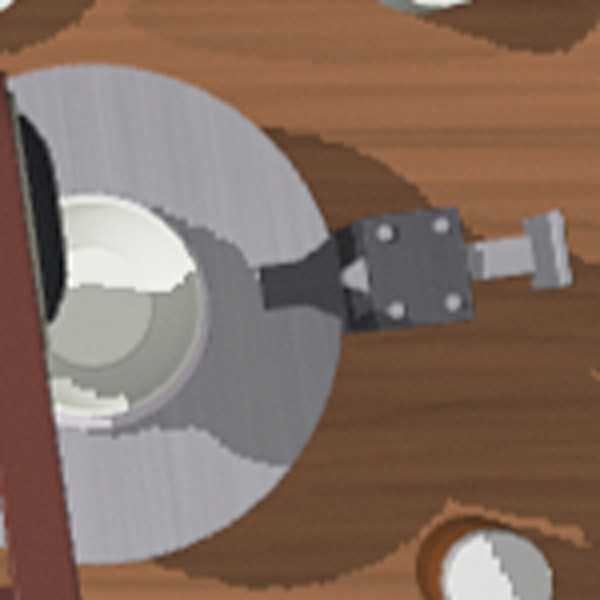

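View pics/w4.png

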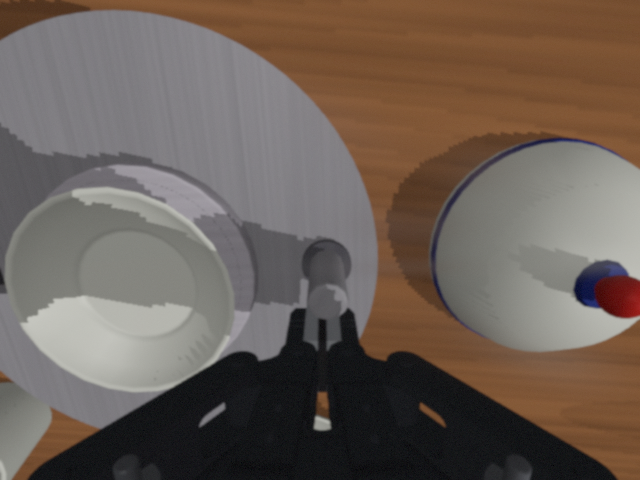

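The slot now faces the bar nose at (348,275) in the crop. Its bottom corners are at about (261,268) and (265,310), its neck at about (303,262) and (307,303).

```bash
python3 - <<'E'
from h import *
im,R=cam("top")
f=lambda x,y,z: ray(im,R,(320+(x+.5)/4-.5,195+(y+.5)/4-.5),z)
for n,p in {"b1":(261,268),"b2":(265,310),"n1":(303,262),"n2":(307,303),"bm":(263,289),"nm":(305,282.5),"mouth1":(329,239),"mouth2":(343,313)}.items():
    d=(f(*p,.08)[:2]-C); print(n,np.hypot(*d).round(4),np.degrees(np.arctan2(d[1],d[0])).round(2))
a=im["color"]; cv2.imwrite("pics/t5c.png",cv2.resize(a[240:290,370:445],None,fx=10,fy=10,interpolation=cv2.INTER_CUBIC))
E
```

```text
b1 0.0772 -75.25
b2 0.0759 -89.15
n1 0.0958 -76.66
n2 0.0945 -87.57
bm 0.076 -82.15
nm 0.0947 -82.09
mouth1 0.1097 -72.97
mouth2 0.1101 -90.3
```

View pics/t5c.png

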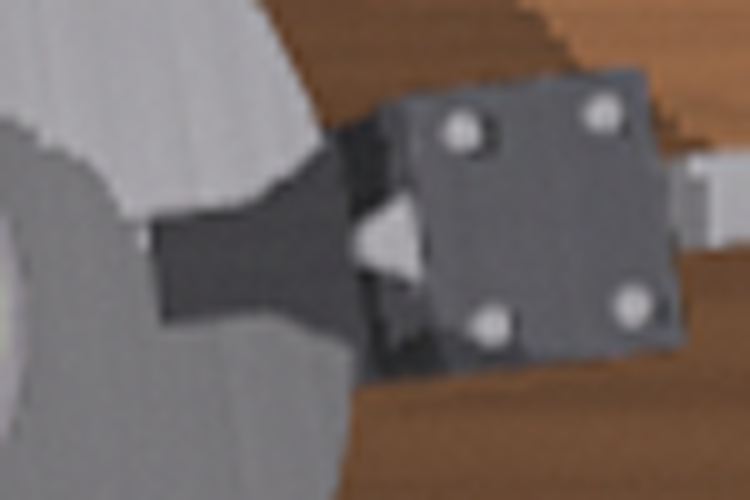

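The slot is at -82.1° against the bar line at -82.4°, so it is aligned well within 8 mm (under 1 mm off). Backing off, then lifting.

Request:
apply_moves --pt "-0.5 0 0 0 0 0" --pt "-1.2 0 0 0 0 0" --pt "-1.6 0 0 0 0 0" --pt "-1.6 0 -1 0 0 0" --pt "-1.6 0 -4 0 0 0" --pt "-1.6 0 -8 0 0 0" --pt "-1.6 0 -10 0 0 0" --pt "-1.6 0 -10.3 0 0 0"

```text
t: 7.3
tool_pos: [0.568, 0.1473, 0.205]
tool_rot: [-0.127, 3.135, 0.002]
contact_force: [1.1, -0.1, -0.5]
opening: -0.0
```

```bash
cat >> h.py <<'E'
def thumb(back,z,ang=-82.4):
    a=np.radians(ang); p=C+(.205+back)*np.array([np.cos(a),np.sin(a)])
    return row([*p,z],ang+180)
E
python3 - <<'E'
from h import *
o=ctrl.get_obs(); print(o["t"],o["tool_pos"],o["contact_force"])
print(thumb(.028,.2))
E
```

```text
7.3 [0.56797858 0.14727736 0.20498933] [ 1.14004654 -0.08801584 -0.52025357]
[ 2.500e+00 -3.178e+01  4.500e-01  5.000e-02  3.000e-02  1.741e+01]
```

Request:
apply_moves --pt "0.2 -1.5 0 0 0 0.8" --pt "0.4 -4 0 0 0 2.2" --pt "0.6 -7 0 0 0 3.8" --pt "0.8 -10 0 0 0 5.5" --pt "1 -13 0 0 0 7.1" --pt "1.3 -16 0 0 0 8.8" --pt "1.5 -19 0 0 0 10.4" --pt "1.7 -22 0 0 0 12" --pt "2 -25 0 0 0 13.7" --pt "2.2 -28 0 0 0 15.3" --pt "2.4 -30.5 0.3 0 0 16.7" --pt "2.5 -31.8 0.5 0 0 17.4" --pt "2.5 -31.8 0.5 0 0 17.4" --pt "2.5 -31.8 0.5 0 0 17.4"

```text
t: 8.7
tool_pos: [0.5682, -0.1712, 0.1984]
tool_rot: [2.067, 2.365, 0.006]
contact_force: [-0.7, 0.5, -0.5]
opening: -0.0
```

```bash
python3 - <<'E'
from h import *
o=ctrl.get_obs(); print(o["t"],o["tool_pos"],o["contact_force"])
print(thumb(.028,.088))
im,R=cam("wrist"); cv2.imwrite("pics/w6.png",im["color"])
im,R=cam("side"); cv2.imwrite("pics/s6.png",im["color"])
E
```

```text
8.7 [ 0.56820581 -0.17124189  0.19838303] [-0.70523597  0.51388189 -0.54358881]
[-0.05  0.02 11.04  0.03 -0.03  0.02]
```

View pics/w6.png

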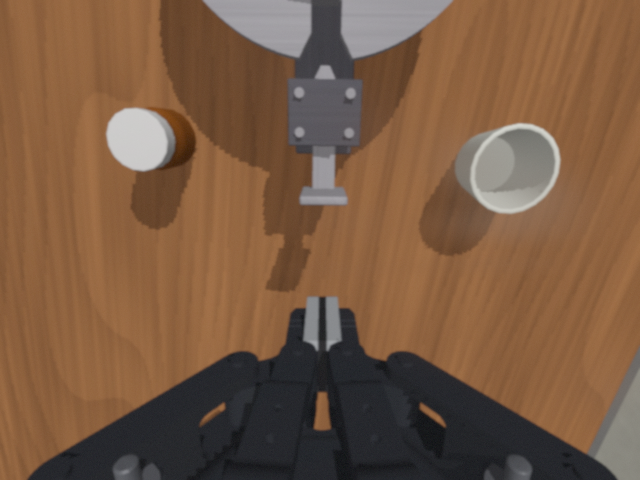

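View pics/s6.png

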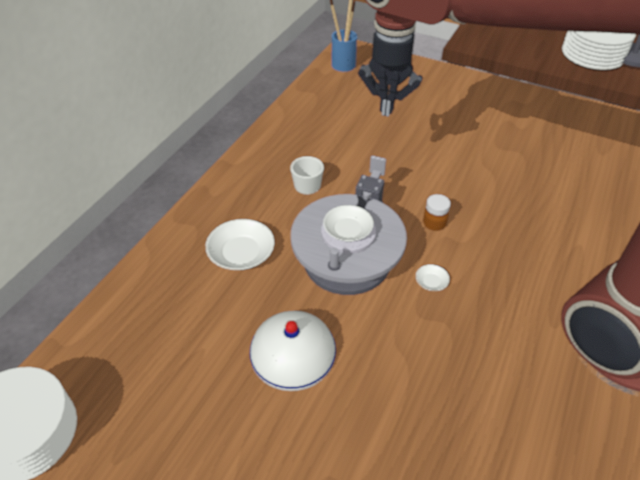

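The fingers, thumb plate (324,197), bar and slot (325,50) are in line in the wrist view. Descending behind the plate.

Request:
apply_moves --pt "0 0 1.5 0 0 0" --pt "0 0 4 0 0 0" --pt "0 0 7 0 0 0" --pt "0 0 9.5 0 0 0" --pt "0 0 10.8 0 0 0" --pt "0 0 10.8 0 0 0" --pt "0 0 10.8 0 0 0"

```text
t: 9.5
tool_pos: [0.5694, -0.1704, 0.0916]
tool_rot: [2.065, 2.365, 0.006]
contact_force: [0.4, 0.1, 0.8]
opening: 0.0001
```

```bash
python3 - <<'E'
from h import *
o=ctrl.get_obs(); print(o["t"],o["tool_pos"],o["contact_force"])
print(thumb(.011,.088),thumb(.011-.034,.088))
im,R=cam("wrist"); cv2.imwrite("pics/w7.png",im["color"])
E
```

```text
9.5 [ 0.56940817 -0.17039637  0.09157066] [0.37119944 0.05249732 0.83239441]
[ 1.6  -0.08  0.36  0.05 -0.01  0.03] [ 5.   -0.07  0.36  0.05 -0.01  0.03]
```

View pics/w7.png

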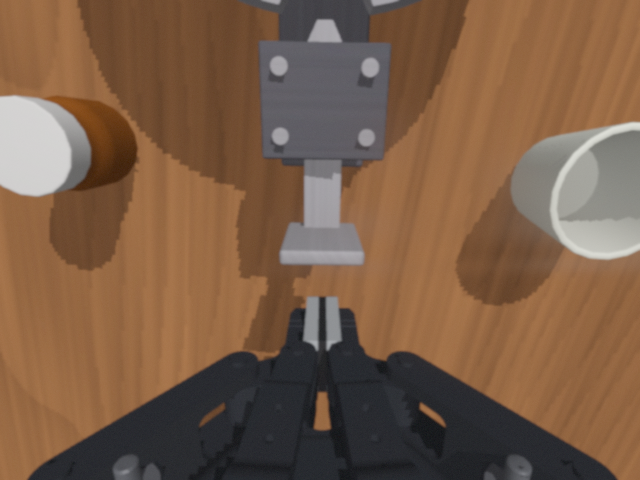

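Request:
apply_moves --pt "0.5 0 0.3 0 0 0" --pt "1 -0.05 0.3 0 0 0" --pt "1.3 -0.05 0.3 0 0 0" --pt "1.6 -0.07 0.3 0 0 0" --pt "1.9 -0.07 0.3 0 0 0" --pt "2.2 -0.07 0.3 0 0 0" --pt "2.5 -0.07 0.3 0 0 0" --pt "2.8 -0.07 0.3 0 0 0" --pt "3.1 -0.07 0.3 0 0 0" --pt "3.4 -0.07 0.3 0 0 0" --pt "3.7 -0.07 0.3 0 0 0" --pt "4 -0.07 0.3 0 0 0" --pt "4.3 -0.07 0.3 0 0 0" --pt "4.5 -0.07 0.3 0 0 0" --pt "4.6 -0.07 0.3 0 0 0" --pt "4.6 -0.07 0.3 0 0 0"

```text
t: 11.15
tool_pos: [0.5632, -0.1249, 0.0897]
tool_rot: [2.063, 2.364, 0.008]
contact_force: [2.4, -2.6, 0.0]
opening: 0.0003
```

```bash
python3 - <<'E'
from h import *
o=ctrl.get_obs(); print(o["t"],o["tool_pos"],o["contact_force"])
print(thumb(.011-.034,.088))
im,R=cam("wrist"); cv2.imwrite("pics/w8.png",im["color"])
E
```

```text
11.15 [ 0.56323917 -0.1249136   0.08966829] [ 2.35756878 -2.61593251  0.00957338]
[ 0.41 -0.07  0.17  0.07 -0.01  0.03]
```

View pics/w8.png

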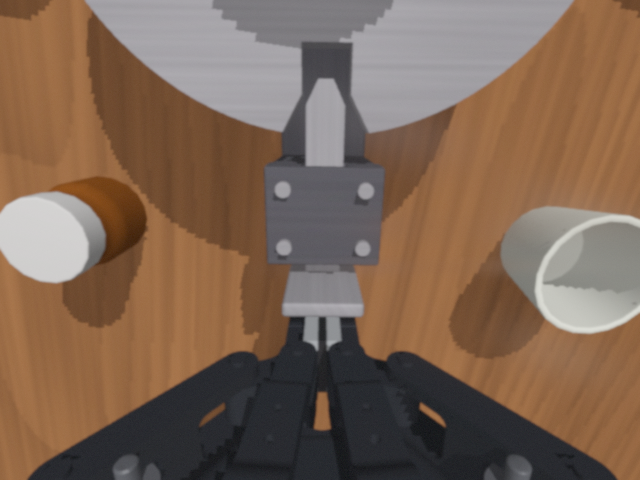

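The bar is entering the slot. I'll continue in small steps and watch the force for the stop.

Request:
apply_moves --pt "0.1 0 0 0 0 0" --pt "0.2 0 0 0 0 0" --pt "0.3 0 0 0 0 0" --pt "0.4 0 0 0 0 0" --pt "0.4 0 0 0 0 0"

```text
t: 11.7
tool_pos: [0.5627, -0.1208, 0.0897]
tool_rot: [2.064, 2.364, 0.008]
contact_force: [2.0, -3.4, -0.3]
opening: 0.0002
```

Request:
apply_moves --pt "0.1 0 0 0 0 0" --pt "0.2 0 0 0 0 0" --pt "0.3 0 0 0 0 0" --pt "0.3 0 0 0 0 0"

```text
t: 12.1
tool_pos: [0.5624, -0.1188, 0.0898]
tool_rot: [2.062, 2.363, 0.006]
contact_force: [3.4, -7.5, -2.7]
opening: -0.0001
```

Request:
apply_moves --pt "0.1 0 0 0 0 0" --pt "0.2 0 0 0 0 0" --pt "0.2 0 0 0 0 0"

```text
t: 12.4
tool_pos: [0.5624, -0.1188, 0.0898]
tool_rot: [2.06, 2.36, 0.002]
contact_force: [3.7, -11.3, -2.6]
opening: -0.0
```

```bash
python3 - <<'E'
from h import *
o=ctrl.get_obs(); print(o["t"],o["tool_pos"],o["contact_force"])
im,R=cam("wrist"); cv2.imwrite("pics/w9.png",im["color"])
E
```

```text
12.4 [ 0.5624398  -0.11880959  0.08984472] [  3.65172605 -11.26349305  -2.60779696]
```

View pics/w9.png

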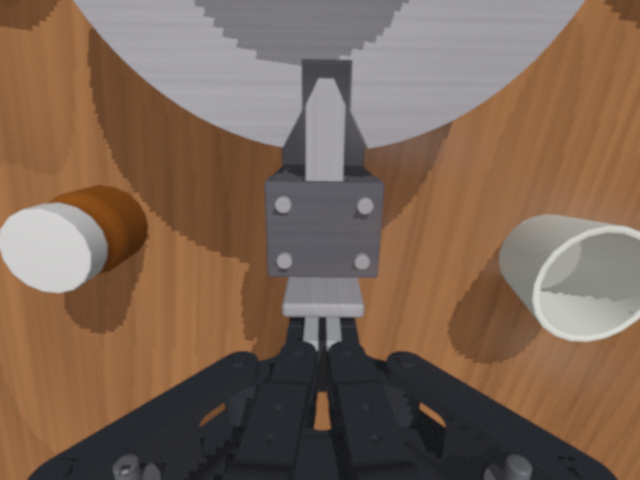

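The tool has stopped moving while the force rises, so this looks like the stop. I'll give one slightly firmer push to confirm, then withdraw.

Request:
apply_moves --pt "0.2 0 0 0 0 0" --pt "0.4 0 0 0 0 0" --pt "0.4 0 0 0 0 0"

```text
t: 12.75
tool_pos: [0.5625, -0.1188, 0.09]
tool_rot: [2.055, 2.355, -0.006]
contact_force: [4.9, -17.6, -4.4]
opening: 0.0
```

Request:
apply_moves --pt "-0.5 0 0 0 0 0" --pt "-1.5 0 0 0 0 0" --pt "-3 0 0 0 0 0" --pt "-4 0 0 0 0 0" --pt "-4 0 -1.5 0 0 0" --pt "-4 0 -5 0 0 0" --pt "-4 0 -9 0 0 0" --pt "-6 0 -11 0 0 0" --pt "-9 0 -11 0 0 0" --pt "-10 0 -11 0 0 0" --pt "-10 0 -11 0 0 0"

```text
t: 13.85
tool_pos: [0.5748, -0.2171, 0.2019]
tool_rot: [2.057, 2.353, -0.006]
contact_force: [-0.6, 0.1, -0.4]
opening: 0.0001
```

```bash
python3 - <<'E'
from h import *
o=ctrl.get_obs(); print(o["t"],o["tool_pos"],o["contact_force"])
im,R=cam("top"); a=im["color"]; cv2.imwrite("pics/t10.png",a); cv2.imwrite("pics/t10c.png",cv2.resize(a[195:345,270:470],None,fx=4,fy=4,interpolation=cv2.INTER_CUBIC))
im,R=cam("side"); cv2.imwrite("pics/s10.png",im["color"])
E
```

```text
13.85 [ 0.5747865  -0.21706454  0.20188792] [-0.60969745  0.08044493 -0.43646255]
```

View pics/t10c.png

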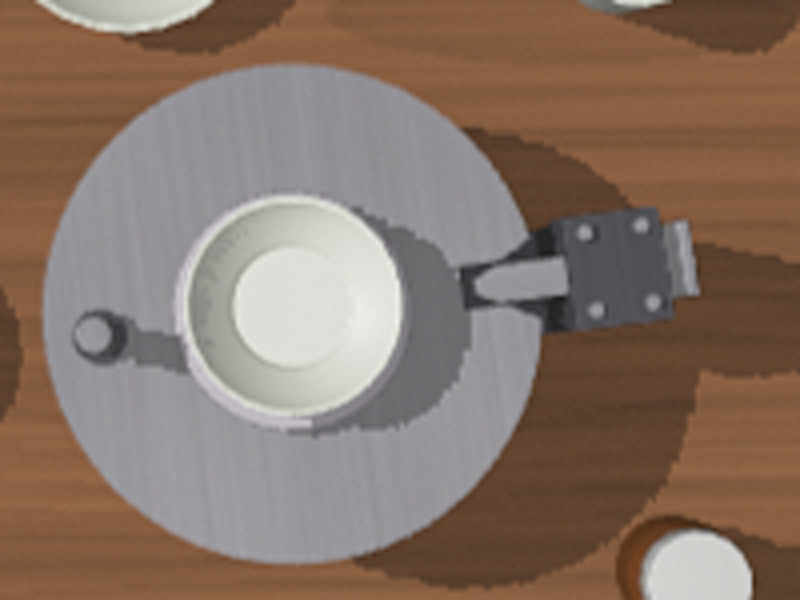

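View pics/t10.png

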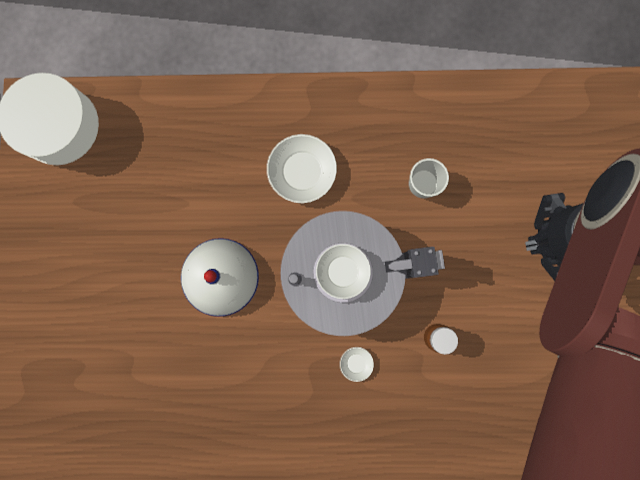

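View pics/s10.png

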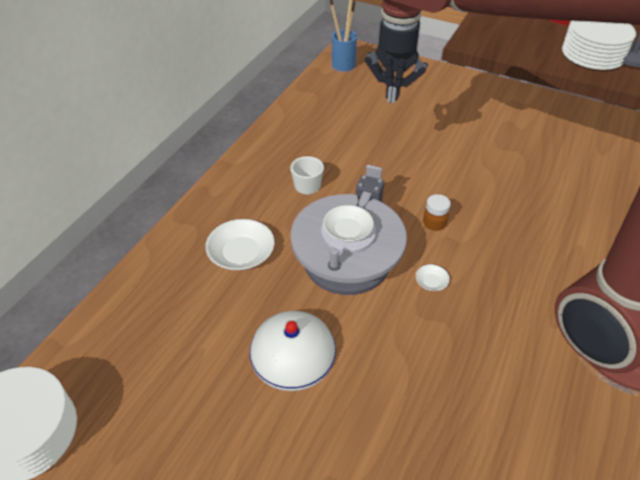

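The bar is in the slot with its nose at (476,285) in the crop, the thumb plate is against the guide, and the other things are where they were. A quick numeric check, then I'll hand in.

```bash
python3 - <<'E'
from h import *
im,R=cam("top")
f=lambda x,y,z: ray(im,R,(270+(x+.5)/4-.5,195+(y+.5)/4-.5),z)[:2]
a=np.radians(-82.4);u=np.array([np.cos(a),np.sin(a)])
print("nose",(f(476,285,.079)-C)@u,"thumb",(f(692,258,.112)-C)@u,"dish",f((187+404)/2,(196+415)/2,.110)-C)
d=f(100,334,.122)-C; print("peg",np.hypot(*d),np.degrees(np.arctan2(d[1],d[0])))
E
```

```text
nose 0.0820687863903298 thumb 0.1693880995351483 dish [ 0.00296528 -0.00031018]
peg 0.0824707119661922 95.86126816277586
```

```bash
python3 -c "
from station import ctrl
print(ctrl.finish_job())"
```

```text
the job is handed in; nothing more can be done
None
```

The wheel is locked and the job is handed in, at about 14 s of the 58 s allowed. I pushed the peg anticlockwise by about 56° until the slot faced the bar, then pushed the thumb plate until the bar met its stop.

**Bar and slot:**
- Before the bar push, the slot was about 0.3° off the bar line.
- At the stop the tool stayed put while the wrist force rose to about 19 N.
- The nose measured 82.1 mm from the axis, against 82 mm expected for fully home.
- The thumb plate measured 169.4 mm, against 171 mm expected. That difference is within the camera's 2 mm calibration.
- The peg measured about 96° at 82.5 mm radius, against 97.5° at 85 mm expected. I put that down to reading error, since the bar is in the slot.

**Dish and other things:**
- In the before and after pictures the dish looks to be in the same place on the head, to within about 1 mm.
- Its absolute position read 3 mm off the axis in the last check, which I take as calibration and height bias.
- The dome, cup and jar look unmoved, and the arm ended clear of everything.

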